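# Put the steaming mould back together

### The job

Put the round aluminium steaming mould back together where it stands: stand the perforated lift-out rack from the turntable flat on the floor of the mould, then close the mould with the lid that fits it, the larger of the two. Leave the smaller lid where it lies.

Things in the scene. Friction and masses are not known exactly. Their poses are not given: they have to be found in the camera images.
- mould: round open aluminium mould, loose, mouth up on the wooden worktop (z = 0): 65 mm high, 146 mm outside diameter at the rim, 136 mm at the foot; wall and floor 3 mm thick (mouth 140 mm, floor 130 mm across inside). 350 g. Origin: centre of its underside; z up. It is not picked up.
- rack_center (a point): perforated steel rack, feet down on the white turntable (fixed, top 30 mm above worktop) among glass shakers 75 mm tall: disc 100 mm across, top 12 mm above the feet's undersides, with a central upright stem 16 mm across from 12 to 44 mm to grip. 120 g. Point: on the axis 22 mm above the feet's undersides, z up. Home, same way up, any yaw, it is 25 mm above the mould's underside.
- lid_center (a point): the mould's lid, knob up on the worktop: aluminium disc 160 mm across, 8 to 12 mm above its lowest face; under it a tapered plug 116 mm across (100 mm at the bottom) that enters the mouth while the disc rests on the rim; black round knob 22 mm across, 12 to 42 mm up. 200 g. Point: on the axis 21 mm above the lowest face, z up. Closed, it is 78 mm above the mould's underside.
- small_lid_center (a point): a lid of another pan, lying knob up on the worktop, of the same make but only 110 mm across; same knob and heights. It does not belong to this mould. Point: on the axis, 21 mm above its lowest face.
Mind the look-alikes: they are no part of the job. Leave any red look-alike of the part that bears lid_center alone. What is shaped like the part that bears rack_center but purple is not meant.

How it is judged:
On the way:
1. the rack stands flat on the floor of the open mould, let go, with the lid not yet over it (horizontal distance between rack_center and mould below 0.02 m and z of rack_center in the frame of mould between 0.02 and 0.031 m and angle between rack_center's own z axis and vertical below 0.12 rad and contact force between the fingers and rack below 0.3 N and horizontal distance between lid_center and mould above 0.05 m), for 0.2 s.
At the end, for the whole second after the job is handed in: The rack stands flat (within 7 degrees) on the mould's floor, within 20 mm of its centre; the larger lid lies level (within 7 degrees) on the rim with its plug in the mouth, within 18 mm of the centre; the mould stands upright, at rest, within 80 mm of where it began; everything is let go (horizontal distance between rack_center and mould below 0.02 m and z of rack_center in the frame of mould between 0.02 and 0.031 m and angle between each of rack_center, lid_center's own z axis and vertical below 0.12 rad and horizontal distance between lid_center and mould below 0.018 m and z of lid_center in the frame of mould between 0.073 and 0.084 m and angle between mould's own z axis and vertical below 0.1 rad and linear speed of each of mould, lid below 0.02 m/s and distance of mould from where it was at the start of the episode below 0.08 m); the robot touches nothing.
It fails at once if the smaller lid is moved more than 40 mm from its place (distance of small_lid_center from where it was at the start of the episode above 0.04 m).
It also fails if it takes over 59 s, if anything falls off the work surface, if the arm or the gripper's body presses on something with over 40 N, if the wrist force passes 120 N, or if a joint passes its speed limit or range.

### The arm

A 7-joint arm with a two-finger parallel gripper is mounted at the origin on the work surface. World frame = base frame: x ahead of the robot, y to its left, z up, the work surface at z = 0. Lengths are in m, angles in rad, forces in N, time in s.
With the tool pointing down it reaches from about 0.4 to 0.85 m from the base axis. Payload 4.5 kg.
Tool frame: the origin (TCP) lies at the very end of the fingers, on their centre line; the grasp point (between the pads) lies 19 mm behind it (r.grip_point_offset is the distance from the TCP to the grasp point, in m); z points along the fingers, y is the line along which they close (so a half turn about z gives the same grasp; the last joint's range is limited). The gripper opens to 88 mm and grips with 3 to 60 N. Pads are 18 mm wide; open, the fingers measure 123 mm over their backs; the gripper's body (75 mm by 187 mm) begins 45 mm behind the grasp point.
Start: joints at [1.186, 0.689, -0.195, 1.565, 0.157, 0.902, -0.215], TCP at [0.254, -0.571, 0.239] pointing down, gripper open.
Joint ranges: [-3.01, 3.01], [-0.46, 2.08], [-1.47, 1.51], [0.13, 2.56], [-1, 4.14], [0.04, 2.09], [-2.66, 2.66]. Speed limits (rad/s): [2.57, 2.57, 3.14, 3.14, 3.14, 3.14, 3.14].

### API

Orientations are given as a unit quaternion [x, y, z, w].
In Python, from plant import r gives the robot as it stands.
- The arm moves only by the tool carry_out, never from a script. Its argument "rows" is a list of rows, each a list of 3 entries, a list of its own where there are three numbers: the shift along the tool's x, y, z in cm, then the turn, a rotation vector about the tool's x, y, z in degrees, then the closure, from 0 (fully open) to 1 (shut). A call has 1 to 12 rows; each row is the pose to reach, as a shift and turn from the pose commanded when the call began, along the tool's axes at that moment; what a row does not reach only later rows make up. A row lasts 1/10 s, in which the tool goes at most 50 mm and 8.59 degrees, less where a joint would pass 70% of its speed; a pose out of reach is approached as far as the arm can. A call with a gripper value outside its range is refused whole. The fingers move at their own pace and stop on an object; "newtons" is the grip in N (left out, the last holds). Time passes only in rows, so rows that repeat a pose let the fingers close. It gives the time, the measured TCP pose, the force, the opening and the grip force at its end, in the units of the state.
- r.get_state(): the state, without advancing time (a new reading comes with each control period).
- r.snapshot(name): name is "scene" or "top"; returns a dict with "image" (400x640x3 uint8, red, green, blue), "fx", "fy", "cx", "cy" (pixels), "pose" (4x4, takes a point from camera to world coordinates). Camera axes: x right, y up, looking along -z (the intrinsics and any distortion apply to the point x, -y, -z); pixel columns grow to the right and rows downward; lengths in m; the calibration is good to about 2 mm. A picture is of the moment at which its call begins. There is no depth.
- r.finish_job(): hands the job in; it is judged then, once.
The state is a dict: "clock": time; "q": joint angles; "qd": joint speeds; "joint_torque": joint torques, N m; "tool_pos": TCP position; "eef_rot": TCP orientation; "contact_force": force on the tool from outside, world axes, zero at the start; "moment": the same for the moment, N m; "opening": opening from 0.0 (shut) to 1.0 (fully open); "finger_force": force on a finger pad.
Only numpy, scipy, OpenCV 4.12 (cv2) and the standard library are available. Lean on these libraries where they do the work, as an engineer would, in place of code of your own. Each camera call takes 0.05 s, during which the arm holds its last target. There are 200 camera calls.

## Working session

There is one attempt and no reset: what is moved stays moved. The work goes in short steps, Python scripts to look and compute and a tool call to move; the robot and the scene stay as the last step left them, time stands still between calls to the robot, and variables do not carry over. Pictures are saved under pics/ and viewed, at most 10 in all, crops included, and the job is handed in when it is done.

Besides the shell and the picture viewer there is one more tool, called by a JSON object that holds its "op" and its "data", one argument or row to a line. carry_out: Moves the arm, as the interface text tells. Its arguments: {"type":"object","properties":{"rows":{"type":"array"},"newtons":{"type":"number"}},"required":["rows"]}

```bash
mkdir -p pics; cat > h.py <<'E'
from plant import r
import numpy as np, cv2
from scipy.spatial.transform import Rotation as R
def snap(n,f=None):
    s=r.snapshot(n)
    if f: cv2.imwrite('pics/'+f,s['image'][:,:,::-1])
    return s
def ray(s,u,v):
    P=np.array(s['pose']); d=P[:3,:3]@np.array([(u-s['cx'])/s['fx'],-(v-s['cy'])/s['fy'],-1.]); return P[:3,3],d/np.linalg.norm(d)
def onz(s,u,v,z):
    o,d=ray(s,u,v); return o+d*(z-o[2])/d[2]
def tri(s1,p1,s2,p2):
    o1,d1=ray(s1,*p1);o2,d2=ray(s2,*p2)
    t=np.linalg.lstsq(np.c_[d1,-d2],o2-o1,rcond=None)[0]
    a,b=o1+t[0]*d1,o2+t[1]*d2
    return (a+b)/2,np.linalg.norm(a-b)
def proj(s,p):
    P=np.array(s['pose']); c=P[:3,:3].T@(np.array(p)-P[:3,3]); return s['cx']-s['fx']*c[0]/c[2], s['cy']+s['fy']*c[1]/c[2]
E
python3 - <<'E'
from h import *
np.set_printoptions(precision=3,suppress=True)
for n in('scene','top'):
    s=snap(n,n+'0.png'); print(n,{k:s[k] for k in s if k!='image'})
print(r.get_state())
E
```

```text
scene {'fx': 402.67188187644035, 'fy': 402.67188187644035, 'cx': 320.7724593367279, 'cy': 202.10832921977098, 'pose': array([[-0.581, -0.522,  0.625,  1.128],
       [ 0.814, -0.39 ,  0.43 ,  0.517],
       [ 0.019,  0.758,  0.652,  0.744],
       [ 0.   ,  0.   ,  0.   ,  1.   ]])}
top {'fx': 371.3150164384202, 'fy': 371.3150164384202, 'cx': 312.54495834021185, 'cy': 202.92059761193045, 'pose': array([[ 0.028,  0.981, -0.191,  0.267],
       [-0.999,  0.032,  0.021,  0.067],
       [ 0.027,  0.19 ,  0.981,  1.139],
       [ 0.   ,  0.   ,  0.   ,  1.   ]])}
{'clock': 0.1, 'q': array([ 1.186,  0.69 , -0.195,  1.566,  0.157,  0.903, -0.215]), 'qd': array([ 0.   , -0.002,  0.001, -0.002, -0.   , -0.001, -0.001]), 'joint_torque': array([ -0.003, -52.85 ,  -1.271, -15.384,  -0.053,   0.002,   0.   ]), 'tool_pos': array([ 0.254, -0.57 ,  0.238]), 'eef_rot': array([ 0.978,  0.208, -0.   , -0.001]), 'contact_force': array([-0.018, -0.733,  0.284]), 'moment': array([-0.013,  0.011,  0.02 ]), 'finger_force': 0.0, 'opening': 0.9969203570108471}
```

View pics/scene0.png

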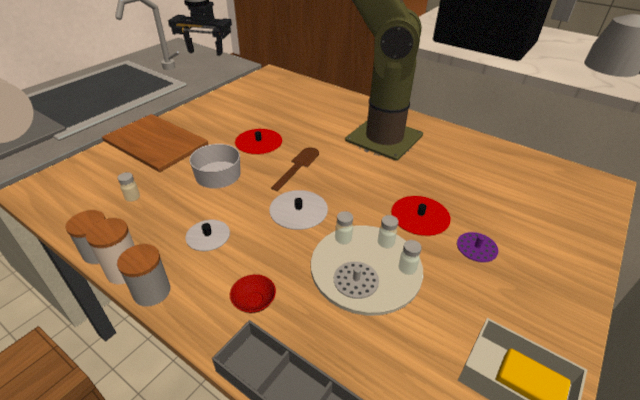

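View pics/top0.png

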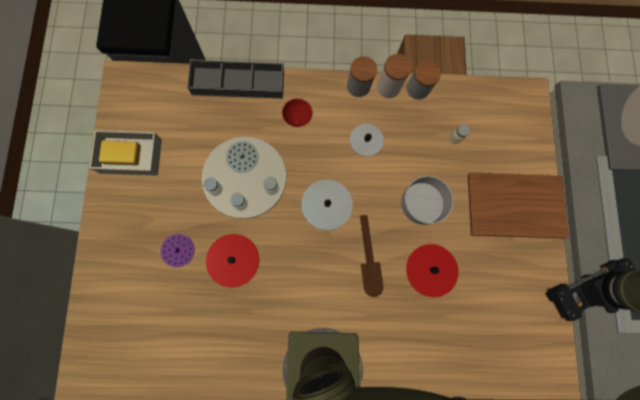

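The scene view shows the mould at about (217,165), the bare lid at (299,208) with its knob at (298,203), and the rack at (357,278), among three shakers. In the top view these are at (427,200), (327,204) and (242,156). Red and purple look-alikes are nearby. Next I'll measure from both views.

```bash
python3 - <<'E'
from h import *
np.set_printoptions(precision=4,suppress=True)
S=snap('scene');T=snap('top')
def crop(s,u,v,h): 
    return cv2.resize(s['image'][v-h:v+h,u-h:u+h,::-1],(260,260),interpolation=cv2.INTER_CUBIC)
a=np.hstack([crop(S,357,278,30),crop(S,299,208,35),crop(S,217,165,35)])
b=np.hstack([crop(T,242,156,24),crop(T,327,204,35),crop(T,427,200,35)])
cv2.imwrite('pics/c1.png',np.vstack([a,b]))
def dark(s,u,v,h):
    g=s['image'][v-h:v+h,u-h:u+h].max(2); ys,xs=np.nonzero(g<70); return (xs.mean()+u-h,ys.mean()+v-h,len(xs))
ks=dark(S,298,203,12);kt=dark(T,327,203,10);print('knob',ks,kt,tri(S,ks[:2],T,kt[:2]))
def disc(s,u,v,h):
    hsv=cv2.cvtColor(s['image'],cv2.COLOR_RGB2HSV); m=(hsv[...,1]<60)&(hsv[...,2]>80)
    m=m.astype(np.uint8);w=np.zeros_like(m);w[v-h:v+h,u-h:u+h]=1
    cs,_=cv2.findContours(m*w,cv2.RETR_EXTERNAL,cv2.CHAIN_APPROX_NONE);c=max(cs,key=cv2.contourArea)
    return cv2.fitEllipse(cv2.convexHull(c))
for nm,s,u,v,h,z in(('lidS',S,299,208,36,.012),('lidT',T,327,204,34,.012),('mouldT',T,427,200,34,.065)):
    e=disc(s,u,v,h);print(nm,e,onz(s,*e[0],z))
E
```

```text
knob (np.float64(298.0857142857143), np.float64(203.21428571428572), 70) (np.float64(327.3529411764706), np.float64(202.73529411764707), 34) (array([ 0.4843, -0.0013,  0.0299]), np.float64(0.0015716602802740862))
lidS ((298.1304016113281, 209.49818420410156), (38.28746795654297, 57.427093505859375), 88.71214294433594) [0.4885 0.0027 0.012 ]
lidT ((326.6591491699219, 204.39524841308594), (50.1551399230957, 51.202327728271484), 100.66938781738281) [ 0.4829 -0.0011  0.012 ]
mouldT ((427.1033020019531, 200.23268127441406), (46.67242431640625, 51.27119827270508), 81.20589447021484) [ 0.4952 -0.2969  0.065 ]
```

View pics/c1.png

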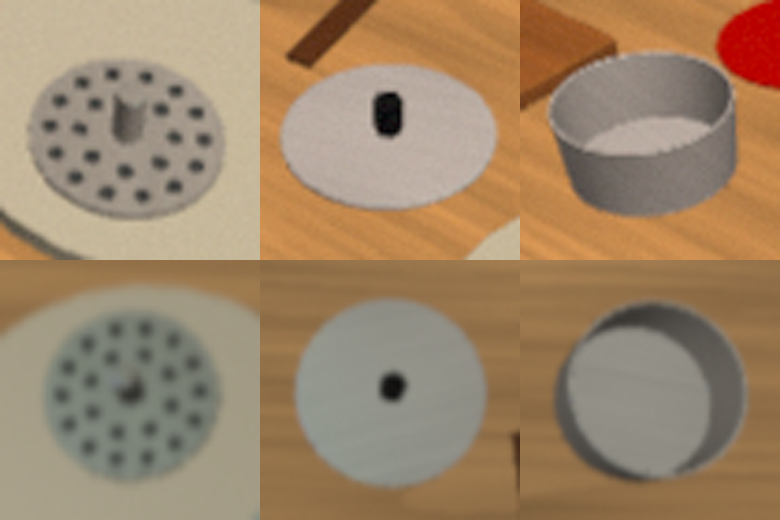

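The enlarged crops show the stem top and base at scene (356.5,275) and top (241.6,155). The disc edge, lid and mould rim are clear, with nothing overlapping them. I'll triangulate the rack and the mould rim.

```bash
python3 - <<'E'
from h import *
np.set_printoptions(precision=4,suppress=True)
S=snap('scene');T=snap('top')
print('disc',tri(S,(356.2,279.2),T,(242.4,156.9)),onz(S,356.2,279.2,.042),onz(T,242.4,156.9,.042))
print('stem',tri(S,(356.5,275.2),T,(241.6,154.7)))
print('rim',tri(S,(215.1,158.3),T,(427.1,200)),onz(S,215.1,158.3,.065),onz(T,427.1,200,.065))
# check: project given circle extents for mould & rack
def ext(s,c,rad,z):
    a=np.linspace(0,6.28,100);p=np.array([proj(s,(c[0]+rad*np.cos(t),c[1]+rad*np.sin(t),z)) for t in a]);return np.r_[p.min(0),p.max(0)]
m=(onz(S,215.1,158.3,.065)+onz(T,427.1,200,.065))/2
print(m,'S rim',ext(S,m,.073,.065),'T rim',ext(T,m,.073,.065))
print('meas S',182+(549-520)/3.714,130+53/3.714,182+217/3.714,'T',392+36/3.714,165+42/3.714,392+225/3.714,165+218/3.714)
# shakers (tops) top view
for u,v in((212,183),(238,199),(270,183)): print('shk',onz(T,u,v,.105))
s=r.get_state(); print(s['tool_pos'],R.from_quat(s['eef_rot']).as_matrix())
E
```

```text
disc (array([0.6176, 0.2643, 0.0384]), np.float64(0.0024529162380276886)) [0.6196 0.2667 0.042 ] [0.617  0.2626 0.042 ]
stem (array([0.6193, 0.2646, 0.0542]), np.float64(0.002833274483362035))
rim (array([ 0.4974, -0.2993,  0.0599]), np.float64(0.001336845002798815)) [ 0.5023 -0.2939  0.065 ] [ 0.4959 -0.2969  0.065 ]
[ 0.4991 -0.2954  0.065 ] S rim [189.898  144.1578 240.7    172.4256] T rim [402.213  175.2344 450.871  223.2456]
meas S 189.8082929456112 144.27032848680668 240.42757135164243 T 401.6930533117932 176.30856219709207 452.58158319870756 223.69682283252558
shk [0.5164 0.3325 0.105 ]
shk [0.4724 0.2559 0.105 ]
shk [0.522 0.168 0.105]
[ 0.2541 -0.5708  0.2385] [[ 0.9135  0.4067 -0.0002]
 [ 0.4067 -0.9135  0.0005]
 [-0.     -0.0005 -1.    ]]
```

Heights agree with the text: disc 38 mm against 42, stem middle 54 against 58, rim 60 against 65. Positions to use: rack (0.618, 0.265), mould (0.498, -0.297), lid (0.484, -0.001). I'll start moving, squaring the tool to the world axes on the way.

{"op": "carry_out", "data": {
  "rows": [
    [[42,-22,0],[0,0,24],0.4],
    [[42,-22,0],[0,0,24],0.4],
    [[42,-22,0],[0,0,24],0.4],
    [[42,-22,0],[0,0,24],0.4],
    [[42,-22,0],[0,0,24],0.4],
    [[42,-22,0],[0,0,24],0.4],
    [[42,-22,0],[0,0,24],0.4],
    [[42,-22,0],[0,0,24],0.4],
    [[42,-22,0],[0,0,24],0.4],
    [[42,-22,0],[0,0,24],0.4],
    [[42,-22,0],[0,0,24],0.4],
    [[42,-22,0],[0,0,24],0.4]
  ],
  "newtons": 20
}}

```text
clock: 1.5
tool_pos: [0.5482, -0.1992, 0.2385]
eef_rot: [1.0, 0.0, -0.0, 0.0]
contact_force: [-0.5, 0.2, -0.0]
opening: 0.603
finger_force: 0.0
```

{"op": "carry_out", "data": {
  "rows": [
    [[7,-46.4,6],[0,0,0],0.4],
    [[7,-46.4,6],[0,0,0],0.4],
    [[7,-46.4,6],[0,0,0],0.4],
    [[7,-46.4,6],[0,0,0],0.4],
    [[7,-46.4,6],[0,0,0],0.4],
    [[7,-46.4,6],[0,0,0],0.4],
    [[7,-46.4,6],[0,0,0],0.4],
    [[7,-46.4,6],[0,0,0],0.4],
    [[7,-46.4,6],[0,0,0],0.4],
    [[7,-46.4,6],[0,0,0],0.4],
    [[7,-46.4,6],[0,0,0],0.4],
    [[7,-46.4,6],[0,0,0],0.4]
  ]
}}

```text
clock: 2.7
tool_pos: [0.6189, 0.2619, 0.1785]
eef_rot: [1.0, -0.001, -0.0, 0.001]
contact_force: [-0.2, -1.0, 0.0]
opening: 0.598
finger_force: 0.0
```

{"op": "carry_out", "data": {
  "rows": [
    [[0,0,3],[0,0,0],0.4],
    [[0,0,6],[0,0,0],0.4],
    [[0,0,8],[0,0,0],0.4],
    [[0,0,9],[0,0,0],0.4],
    [[0,0,9],[0,0,0],0.4],
    [[0,0,9],[0,0,0],0.4]
  ]
}}

```text
clock: 3.3
tool_pos: [0.6196, 0.2635, 0.0898]
eef_rot: [1.0, -0.001, 0.001, 0.0]
contact_force: [1.1, 0.6, 0.2]
opening: 0.599
finger_force: 0.0
```

```bash
python3 - <<'E'
from h import *
np.set_printoptions(precision=4,suppress=True)
S=snap('scene');T=snap('top');print(r.get_state()['tool_pos'])
def crop(s,u,v,h): 
    return cv2.resize(s['image'][v-h:v+h,u-h:u+h,::-1],(390,390),interpolation=cv2.INTER_CUBIC)
cv2.imwrite('pics/c2.png',np.hstack([crop(S,357,270,45),crop(T,242,156,40)]))
print(proj(S,r.get_state()['tool_pos']))
E
```

```text
[0.6196 0.2645 0.0903]
(np.float64(357.05126724738534), np.float64(264.2780337044156))
```

View pics/c2.png

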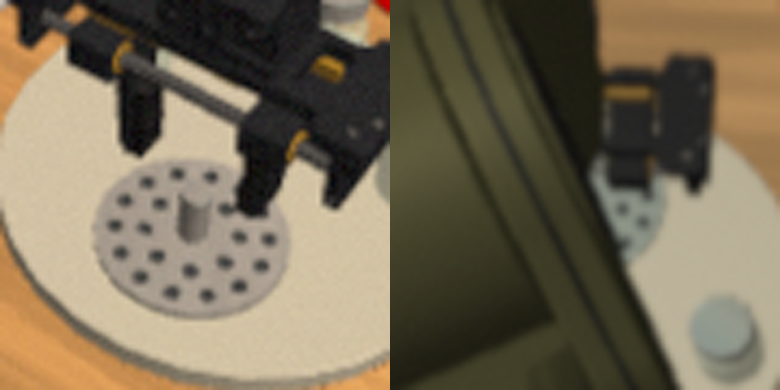

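The picture shows the open fingers straddling the stem: tips at crop (138,152) and (255,213), stem top at (195,190), halfway between them. I'll go down 4.2 cm and close.

{"op": "carry_out", "data": {
  "rows": [
    [[0,0,2],[0,0,0],0.4],
    [[0,0,3.5],[0,0,0],0.4],
    [[0,0,4.2],[0,0,0],0.4],
    [[0,0,4.2],[0,0,0],0.4],
    [[0,0,4.2],[0,0,0],1],
    [[0,0,4.2],[0,0,0],1],
    [[0,0,4.2],[0,0,0],1],
    [[0,0,4.2],[0,0,0],1],
    [[0,0,4.2],[0,0,0],1],
    [[0,0,4.2],[0,0,0],1],
    [[0,0,4.2],[0,0,0],1],
    [[0,0,4.2],[0,0,0],1]
  ],
  "newtons": 25
}}

```text
clock: 4.6
tool_pos: [0.6186, 0.2648, 0.047]
eef_rot: [1.0, -0.0, 0.0, -0.0]
contact_force: [-0.9, 0.4, 2.6]
opening: 0.176
finger_force: 25.0
```

Opening 0.176 is 15.5 mm, which matches the 16 mm stem. Lifting.

{"op": "carry_out", "data": {
  "rows": [
    [[0,0,-1],[0,0,0],1],
    [[0,0,-3],[0,0,0],1],
    [[0,0,-6],[0,0,0],1],
    [[0,0,-9],[0,0,0],1],
    [[0,0,-12],[0,0,0],1],
    [[0,0,-14],[0,0,0],1],
    [[0,0,-15],[0,0,0],1],
    [[0,0,-15],[0,0,0],1]
  ]
}}

```text
clock: 5.4
tool_pos: [0.6191, 0.2651, 0.1981]
eef_rot: [1.0, -0.0, 0.001, -0.001]
contact_force: [-0.5, -1.2, -1.6]
opening: 0.169
finger_force: 25.0
```

{"op": "carry_out", "data": {
  "rows": [
    [[-0.5,2,0],[0,0,0],1],
    [[-1,6,0],[0,0,0],1],
    [[-2,10,0],[0,0,0],1],
    [[-3,14,0],[0,0,0],1],
    [[-4,18,0],[0,0,0],1],
    [[-5,22,0],[0,0,0],1],
    [[-6,26,0],[0,0,0],1],
    [[-7,30,0],[0,0,0],1],
    [[-8,34,0],[0,0,0],1],
    [[-9,38,0],[0,0,0],1],
    [[-10,42,0],[0,0,0],1],
    [[-10.5,45,0],[0,0,0],1]
  ]
}}

```text
clock: 6.6
tool_pos: [0.511, -0.188, 0.1954]
eef_rot: [1.0, -0.001, -0.002, 0.0]
contact_force: [0.7, -0.1, -2.0]
opening: 0.173
finger_force: 25.0
```

{"op": "carry_out", "data": {
  "rows": [
    [[-0.5,4,0],[0,0,0],1],
    [[-1,8,0],[0,0,0],1],
    [[-1.5,10.5,1],[0,0,0],1],
    [[-1.5,11.2,3],[0,0,0],1],
    [[-1.5,11.2,5],[0,0,0],1],
    [[-1.5,11.2,7],[0,0,0],1],
    [[-1.5,11.2,8],[0,0,0],1],
    [[-1.5,11.2,8],[0,0,0],1],
    [[-1.5,11.2,8],[0,0,0],1]
  ]
}}

```text
clock: 7.5
tool_pos: [0.4985, -0.2971, 0.1167]
eef_rot: [1.0, 0.0, -0.0, -0.0]
contact_force: [1.1, -0.3, -0.6]
opening: 0.178
finger_force: 25.0
```

```bash
python3 - <<'E'
from h import *
np.set_printoptions(precision=4,suppress=True)
S=snap('scene');T=snap('top');print(r.get_state()['tool_pos'])
def crop(s,u,v,h): 
    return cv2.resize(s['image'][v-h:v+h,u-h:u+h,::-1],(390,390),interpolation=cv2.INTER_CUBIC)
cv2.imwrite('pics/c3.png',np.hstack([crop(S,217,155,45),crop(T,427,200,45)]))
E
```

```text
[ 0.499  -0.2974  0.1175]
```

View pics/c3.png

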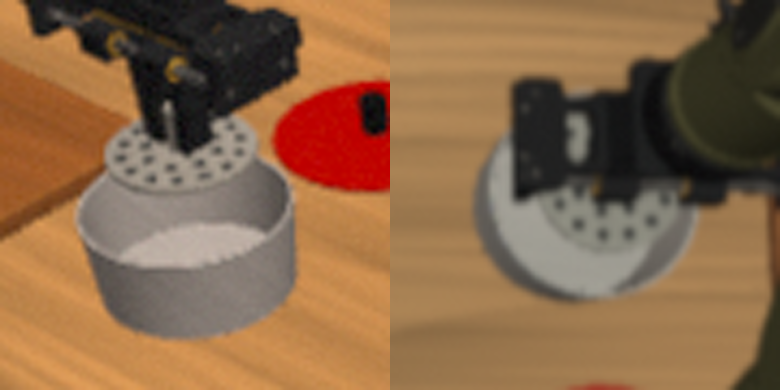

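The rack hangs level over the mouth, with its disc at scene crop (181,153) and the mould rim spanning columns 78–295. Next I'll compare the two in this one camera, so the calibration error cancels.

```bash
python3 - <<'E'
from h import *
np.set_printoptions(precision=4,suppress=True)
S=snap('scene');k=390/90
f=lambda u,v:(172+u/k,110+v/k)
print('rack',onz(S,*f(181,153),.1115),'rim',onz(S,215.1,158.3,.065), 'rim tri',tri(S,(215.1,158.3),snap('top'),(427.1,200)), r.get_state()['tool_pos'])
print('tcp proj crop', (np.array(proj(S,(.499,-.2974,.1115)))-[172,110])*k)
E
```

```text
rack [ 0.5021 -0.2895  0.1115] rim [ 0.5023 -0.2939  0.065 ] rim tri (array([ 0.4974, -0.2993,  0.0599]), np.float64(0.001336845002798815)) [ 0.499  -0.2975  0.1176]
tcp proj crop [176.1336 146.9933]
```

Against the rim, the rack is about 4 mm too far toward +y, so I'll shift tool y by +0.3 and lower slowly.

{"op": "carry_out", "data": {
  "rows": [
    [[0,0.3,1],[0,0,0],1],
    [[0,0.3,2.5],[0,0,0],1],
    [[0,0.3,4],[0,0,0],1],
    [[0,0.3,5.5],[0,0,0],1],
    [[0,0.3,7],[0,0,0],1],
    [[0,0.3,8],[0,0,0],1],
    [[0,0.3,8.8],[0,0,0],1],
    [[0,0.3,9.3],[0,0,0],1],
    [[0,0.3,9.5],[0,0,0],1],
    [[0,0.3,9.5],[0,0,0],1]
  ]
}}

```text
clock: 8.7
tool_pos: [0.4985, -0.3003, 0.0218]
eef_rot: [1.0, -0.0, 0.0, 0.0]
contact_force: [0.6, -0.2, -1.7]
opening: 0.17
finger_force: 25.0
```

{"op": "carry_out", "data": {
  "rows": [
    [[0,0,0.15],[0,0,0],1],
    [[0,0,0.2],[0,0,0],1],
    [[0,0,0.2],[0,0,0],0.75],
    [[0,0,0.2],[0,0,0],0.6],
    [[0,0,0.2],[0,0,0],0.5],
    [[0,0,0.2],[0,0,0],0.5],
    [[0,0,0.2],[0,0,0],0.5]
  ]
}}

```text
clock: 9.4
tool_pos: [0.4985, -0.3003, 0.0198]
eef_rot: [1.0, -0.0, 0.0, 0.0]
contact_force: [-0.6, -0.1, -0.3]
opening: 0.499
finger_force: 0.0
```

{"op": "carry_out", "data": {
  "rows": [
    [[0,0,-1],[0,0,0],0.5],
    [[0,0,-3],[0,0,0],0.5],
    [[0,0,-6],[0,0,0],0.5],
    [[0,0,-10],[0,0,0],0.5],
    [[0,0,-14],[0,0,0],0.5],
    [[0,0,-16],[0,0,0],0.5],
    [[0,-5,-16],[0,0,0],0.5],
    [[0,-10,-16],[0,0,0],0.5],
    [[-0.5,-15,-16],[0,0,0],0.5],
    [[-1,-20,-16],[0,0,0],0.5],
    [[-1.5,-25,-16],[0,0,0],0.5],
    [[-1.5,-29.8,-15],[0,0,0],0.5]
  ]
}}

```text
clock: 10.6
tool_pos: [0.4833, -0.0004, 0.1712]
eef_rot: [1.0, -0.0, 0.001, -0.0]
contact_force: [0.8, -0.7, 0.7]
opening: 0.501
finger_force: 0.0
```

```bash
python3 - <<'E'
from h import *
S=snap('scene');T=snap('top');print(r.get_state())
def crop(s,u,v,h): 
    return cv2.resize(s['image'][v-h:v+h,u-h:u+h,::-1],(390,390),interpolation=cv2.INTER_CUBIC)
cv2.imwrite('pics/c4.png',np.hstack([crop(S,217,155,45),crop(T,427,200,45)]))
E
```

```text
{'clock': 10.7, 'q': array([-0.10842173,  0.62186476,  0.00319465,  2.06092859, -0.01548147,
        0.45887604, -1.64864638]), 'qd': array([ 0.10388388, -0.00605169,  0.09379486, -0.01382343,  0.03515392,
        0.0242749 ,  0.05296744]), 'joint_torque': array([ -1.65327441, -43.08196664,   0.88058755,  -8.61318022,
        -0.15774974,  -0.22173023,  -0.48388107]), 'tool_pos': array([0.48292335, 0.00690472, 0.16968141]), 'eef_rot': array([ 9.99972047e-01,  7.04732720e-03, -2.59650714e-04, -2.48455527e-03]), 'contact_force': array([-0.60816089, -0.33755817,  0.21143693]), 'moment': array([-0.05189589,  0.02703734, -0.01874645]), 'finger_force': 0.0, 'opening': 0.49746196021515765}
```

View pics/c4.png

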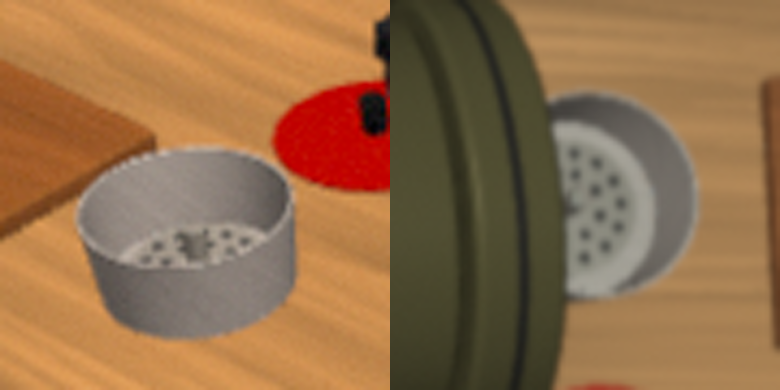

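The mould hasn't moved and the rack lies flat on its floor, stem at scene crop (195,243), roughly centred. The tool is already above the lid knob, so I'll go down onto it.

{"op": "carry_out", "data": {
  "rows": [
    [[0.1,0,3],[0,0,0],0.4],
    [[0.1,0,6],[0,0,0],0.4],
    [[0.1,0,9],[0,0,0],0.4],
    [[0.1,0,11],[0,0,0],0.4],
    [[0.1,0,12],[0,0,0],0.4],
    [[0.1,0,12],[0,0,0],0.4]
  ]
}}

```text
clock: 11.3
tool_pos: [0.4841, -0.0026, 0.0492]
eef_rot: [1.0, -0.0, -0.001, 0.0]
contact_force: [-0.1, 0.7, -0.2]
opening: 0.599
finger_force: 0.0
```

{"op": "carry_out", "data": {
  "rows": [
    [[0,0,1.5],[0,0,0],0.4],
    [[0,0,2.7],[0,0,0],0.4],
    [[0,0,3.2],[0,0,0],0.4],
    [[0,0,3.2],[0,0,0],0.4],
    [[0,0,3.2],[0,0,0],1],
    [[0,0,3.2],[0,0,0],1],
    [[0,0,3.2],[0,0,0],1],
    [[0,0,3.2],[0,0,0],1],
    [[0,0,3.2],[0,0,0],1],
    [[0,0,3.2],[0,0,0],1],
    [[0,0,3.2],[0,0,0],1]
  ],
  "newtons": 35
}}

```text
clock: 12.4
tool_pos: [0.4846, -0.0023, 0.018]
eef_rot: [1.0, -0.0, 0.0, 0.0]
contact_force: [0.3, -0.1, 5.1]
opening: 0.23
finger_force: 35.0
```

Opening 0.23 is about 20 mm, so the knob is held. Lifting, then over to the mould.

{"op": "carry_out", "data": {
  "rows": [
    [[0,0,-1],[0,0,0],1],
    [[0,0,-3],[0,0,0],1],
    [[0,0,-6],[0,0,0],1],
    [[0,0,-9],[0,0,0],1],
    [[0,0,-12],[0,0,0],1],
    [[0,0,-14],[0,0,0],1],
    [[0,0,-15],[0,0,0],1],
    [[0,0,-15],[0,0,0],1]
  ]
}}

```text
clock: 13.2
tool_pos: [0.4848, -0.0022, 0.1687]
eef_rot: [1.0, -0.0, 0.001, -0.0]
contact_force: [0.7, -0.6, -2.3]
opening: 0.236
finger_force: 35.0
```

{"op": "carry_out", "data": {
  "rows": [
    [[0,2,0],[0,0,0],1],
    [[0.2,5,0],[0,0,0],1],
    [[0.4,8,0],[0,0,0],1],
    [[0.6,11,0],[0,0,0],1],
    [[0.8,14,0],[0,0,0],1],
    [[1,17,0],[0,0,0],1],
    [[1.2,20,0],[0,0,0],1],
    [[1.4,23,0],[0,0,0],1],
    [[1.4,26,0],[0,0,0],1],
    [[1.4,28.5,0],[0,0,0],1],
    [[1.4,29.6,1],[0,0,0],1],
    [[1.4,29.6,2],[0,0,0],1]
  ]
}}

```text
clock: 14.4
tool_pos: [0.4972, -0.2995, 0.1458]
eef_rot: [1.0, -0.001, -0.001, -0.0]
contact_force: [-0.5, -0.0, -3.1]
opening: 0.237
finger_force: 35.0
```

{"op": "carry_out", "data": {
  "rows": [
    [[0,0,1.5],[0,0,0],1],
    [[0,0,3],[0,0,0],1],
    [[0,0,4],[0,0,0],1],
    [[0,0,4],[0,0,0],1],
    [[0,0,4],[0,0,0],1]
  ]
}}

```text
clock: 14.9
tool_pos: [0.4985, -0.2971, 0.1074]
eef_rot: [1.0, 0.001, -0.0, -0.0]
contact_force: [0.0, 0.1, -1.4]
opening: 0.238
finger_force: 35.0
```

```bash
python3 - <<'E'
from h import *
S=snap('scene');T=snap('top');print(r.get_state()['tool_pos'])
def crop(s,u,v,h): 
    return cv2.resize(s['image'][v-h:v+h,u-h:u+h,::-1],(390,390),interpolation=cv2.INTER_CUBIC)
cv2.imwrite('pics/c5.png',np.hstack([crop(S,217,155,45),crop(T,427,200,45)]))
E
```

```text
[ 0.49891756 -0.29798651  0.10818954]
```

View pics/c5.png

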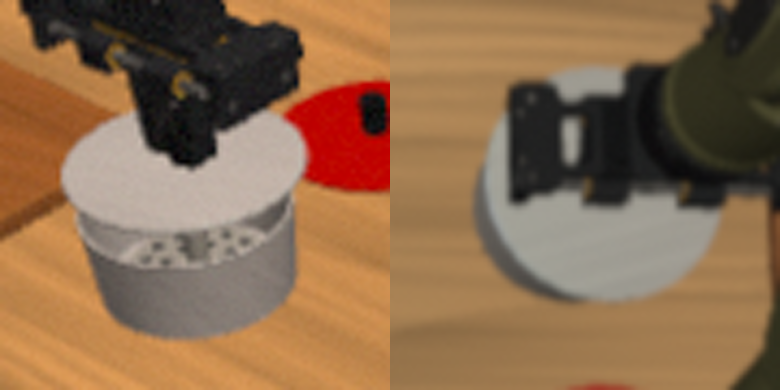

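The lid hangs level and centred over the mould: lid columns 62–308, rim columns 78–295. It closes at a TCP height of about 0.0745, so I'll lower it and let go.

{"op": "carry_out", "data": {
  "rows": [
    [[0,0.1,0.7],[0,0,0],1],
    [[0,0.1,1.4],[0,0,0],1],
    [[0,0.1,2],[0,0,0],1],
    [[0,0.1,2.6],[0,0,0],1],
    [[0,0.1,3],[0,0,0],1],
    [[0,0.1,3.2],[0,0,0],1],
    [[0,0.1,3.2],[0,0,0],1]
  ]
}}

```text
clock: 15.7
tool_pos: [0.4984, -0.2992, 0.0756]
eef_rot: [1.0, -0.0, -0.0, 0.0]
contact_force: [0.3, 0.3, -2.0]
opening: 0.233
finger_force: 35.0
```

{"op": "carry_out", "data": {
  "rows": [
    [[0,0,0.1],[0,0,0],1],
    [[0,0,0.1],[0,0,0],0.75],
    [[0,0,0.1],[0,0,0],0.6],
    [[0,0,0.1],[0,0,0],0.4],
    [[0,0,0.1],[0,0,0],0.4],
    [[0,0,0.1],[0,0,0],0.4],
    [[0,0,0.1],[0,0,0],0.4]
  ]
}}

```text
clock: 16.4
tool_pos: [0.4985, -0.2992, 0.0747]
eef_rot: [1.0, -0.0, 0.0, 0.0]
contact_force: [0.2, -0.0, 0.0]
opening: 0.598
finger_force: 0.0
```

{"op": "carry_out", "data": {
  "rows": [
    [[0,0,-1],[0,0,0],0.4],
    [[0,0,-3],[0,0,0],0.4],
    [[0,0,-6],[0,0,0],0.4],
    [[0,0,-9],[0,0,0],0.4],
    [[0,0,-12],[0,0,0],0.4],
    [[0,-5,-14],[0,0,0],0.4],
    [[0,-10,-14],[0,0,0],0.4],
    [[0,-15,-14],[0,0,0],0.4],
    [[0,-20,-14],[0,0,0],0.4],
    [[0,-25,-14],[0,0,0],0.4],
    [[0,-30,-14],[0,0,0],0.4],
    [[0,-35,-14],[0,0,0],0.4]
  ]
}}

```text
clock: 17.6
tool_pos: [0.4983, 0.0492, 0.2156]
eef_rot: [1.0, -0.0, 0.001, -0.0]
contact_force: [1.5, 0.4, -0.4]
opening: 0.602
finger_force: 0.0
```

{"op": "carry_out", "data": {
  "rows": [
    [[0,-8,0],[0,0,0],0.4],
    [[0,-10,0],[0,0,0],0.4],
    [[0,-10,0],[0,0,0],0.4],
    [[0,-10,0],[0,0,0],0.4],
    [[0,-10,0],[0,0,0],0.4]
  ]
}}

```text
clock: 18.1
tool_pos: [0.4985, 0.1455, 0.2151]
eef_rot: [1.0, -0.001, 0.0, 0.001]
contact_force: [-0.4, -0.3, -0.8]
opening: 0.601
finger_force: 0.0
```

```bash
python3 - <<'E'
from h import *
S=snap('scene');T=snap('top');print(r.get_state()['tool_pos'])
def crop(s,u,v,h): 
    return cv2.resize(s['image'][v-h:v+h,u-h:u+h,::-1],(390,390),interpolation=cv2.INTER_CUBIC)
cv2.imwrite('pics/c6.png',np.hstack([crop(S,217,155,45),crop(T,427,200,45)]))
def dark(s,u,v,h):
    g=s['image'][v-h:v+h,u-h:u+h].max(2); ys,xs=np.nonzero(g<70); return (xs.mean()+u-h,ys.mean()+v-h)
a,b=dark(S,216,148,12),dark(T,430,198,14);print(a,b,tri(S,a,T,b))
E
```

```text
[0.49865212 0.1449853  0.21494972]
(np.float64(214.4848484848485), np.float64(151.0151515151515)) (np.float64(429.85), np.float64(197.675)) (array([ 0.498003  , -0.29718954,  0.08710806]), np.float64(0.001320553990981145))
```

View pics/c6.png

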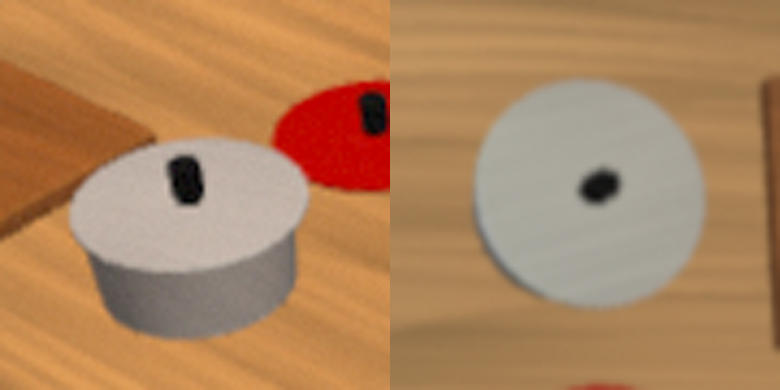

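The lid sits level and centred on the mould. The middle of its knob measures (0.498, -0.297, 0.087); about 0.084 was expected. Handing in.

```bash
python3 -c "
from plant import r
print(r.finish_job())"
```

```text
the job is handed in; nothing more can be done
None
```

The rack is flat on the floor of the mould, the larger lid is closed level on the rim, and I never went near the smaller lid; I handed the job in at about 18 s, and no verdict came back.

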